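Load the tall sample vial into the instrument stage

ROBOT

A 7-joint arm with a two-finger parallel gripper is mounted at the origin on the work surface. World frame = base frame: x ahead of the robot, y to its left, z up, the work surface at z = 0. Lengths are in m, angles in rad, forces in N, time in s.
With the tool pointing down it reaches from about 0.425 to 0.875 m from the base axis. Payload 9.9 kg.
Tool frame: the origin (TCP) lies midway between the tips of the shut fingers; the grasp point (between the pads) lies 19 mm behind it; z points along the fingers, y is the line along which they close (so a half turn about z gives the same grasp; the last joint's range is limited). The gripper opens to 85 mm and grips with 20 to 120 N. Pads are 22 mm wide; open, the fingers measure 114 mm over their backs; the gripper's body (76 mm by 85 mm) begins 54 mm behind the grasp point. The pads swing forward as they close: fully open they stand 13 mm farther back than shut.
Start: joints at [-1.405, 0.576, 0.025, 1.437, -0.015, 1.129, -0.057], TCP at [0.167, 0.654, 0.231] pointing down, gripper open.
Joint ranges: [-2.76, 2.76], [-0.34, 2.15], [-1.52, 1.57], [0.19, 2.46], [-1.09, 4.23], [0.17, 1.99], [-2.82, 2.82]. Speed limits (rad/s): [2.22, 2.22, 3.01, 3.01, 3.14, 3.14, 3.14].

INTERFACE

Orientations are given as a rotation vector (axis times angle).
In Python, from plant import state, capture, close_job gives the robot as it stands.
- The arm moves only by the tool jog_arm, never from a script. Its argument "targets" is a list of rows, each a list of 6 numbers: the shift along the world's x, y, z in mm, then the turn, a rotation vector about the world's x, y, z in degrees. In form: [[x, y, z, ax, ay, az], ...]. A call has 1 to 5 rows; each row is the pose to reach, as a shift and turn from the pose commanded when the call began; what a row does not reach only later rows make up. A row lasts 1/12 s, in which the tool goes at most 41.7 mm and 7.16 degrees, less where a joint would pass 70% of its speed; a pose out of reach is approached as far as the arm can. A call with a gripper value outside its range is refused whole. "gripper" is the opening, from -1 (shut) to 1 (fully open), so that 0 is half open, set as the call begins (left out, the last holds). The fingers move at their own pace and stop on an object; "force" is the grip in N (left out, the last holds). Time passes only in rows, so rows that repeat a pose let the fingers close. It gives the time, the measured TCP pose, the force, the opening and the grip force at its end, in the units of the state.
- state(): the state, without advancing time (a new reading comes with each control period).
- capture(name): name is "scene" or "top" or "wrist"; returns a dict with "color" (420x560x3 uint8, red, green, blue), "fx", "fy", "cx", "cy" (pixels), "cam_to_world" (4x4, takes a point from camera to world coordinates). Camera axes: x right, y up, looking along -z (the intrinsics and any distortion apply to the point x, -y, -z); pixel columns grow to the right and rows downward; lengths in m; the calibration is good to about 2 mm. A picture is of the moment at which its call begins. There is no depth.
- close_job(): hands the job in; it is judged then, once.
The state is a dict: "clock": time; "q": joint angles; "qvel": joint speeds; "tau": joint torques, N m; "position": TCP position; "tcp_rot": TCP orientation; "wrist_force": force on the tool from outside, world axes, zero at the start; "ft_torque": the same for the moment, N m; "width": finger opening in m; "grip_force": force on a finger pad.
Only numpy, scipy, OpenCV 4.12 (cv2) and the standard library are available. Lean on these libraries where they do the work, as an engineer would, in place of code of your own. Each camera call takes 0.05 s, during which the arm holds its last target. There are 200 camera calls.

TASK

Pick up the tall glass vial and stand it upright in the round nest on the instrument's stage, then let go. The glass is thin: never squeeze it with more than 15 N from each finger, keep it upright, and set it down gently on the nest's floor before you let go, without pressing hard or dropping it in. Leave the short vial and the squat jar standing where they are.

Things in the scene. Friction and masses are not known exactly. Their poses are not given: they have to be found in the camera images.
- tall_vial_center (a point): Centre (half-way up) of the tall vial: amber glass cylinder with a white screw cap, loose and standing on the bench, 32 mm in diameter and 100 mm tall in all; the full-width glass reaches from the underside to 76 mm up, the cap (26 mm wide) is the top 16 mm. About 60 g. Its underside is 50 mm below this point; z is its upright axis. A grip of 5 to 8 N from each finger on the glass holds it.
- short_vial_center (a point): Centre of the short vial, to be left alone: same amber glass, white cap and 32 mm diameter, but only 64 mm tall.
- squat_jar_center (a point): Centre of the squat jar, to be left alone: amber glass, white cap, 50 mm in diameter and 50 mm tall.
- seat (a point): Middle of the nest's floor, where the centre of the vial's underside belongs. The nest is a black round collar, 44 mm inside and 56 mm outside diameter, 14 mm high, open at the top, in the middle of the stage: a fixed square metal box with a bright 190 mm plate whose top, which is also the nest's floor, is 60 mm above the bench. A black sensor block 22 mm high stands on one corner of the plate, its nearest point 69 mm from the nest's axis. z is up.
Things that resemble listed ones, but are neither listed nor needed, are in the scene too. What is shaped like the part that bears tall_vial_center but purple is not meant.

How it is judged:
By the outcome, as a careful person would: the job done as asked, in the order asked, and still so for the second after the job is handed in, with the robot touching nothing.
It also fails if it takes over 40 s, if anything falls off the work surface, if the arm or the gripper's body presses on something with over 40 N, if the wrist force passes 120 N, or if a joint passes its speed limit or range.

## Working session

There is one attempt and no reset: what is moved stays moved. The work goes in short steps, Python scripts to look and compute and a tool call to move; the robot and the scene stay as the last step left them, time stands still between calls to the robot, and variables do not carry over. Pictures are saved under pics/ and viewed, at most 10 in all, crops included, and the job is handed in when it is done.

Besides the shell and the picture viewer there is one more tool, called after ">>>" as a command line: name --pt "numbers of a row" for each row, then --argument value for the rest. jog_arm: Moves the arm, as the interface text tells. Its arguments: {"type":"object","properties":{"targets":{"type":"array","items":{"type":"array","items":{"type":"number"}}},"gripper":{"type":"number"},"force":{"type":"number"}},"required":["targets"]}

```bash
mkdir -p pics
python3 - <<'E'
from plant import state,capture
import cv2,pickle
s=state();print(s)
d={}
for n in("scene","top"):
    c=capture(n);d[n]=c;cv2.imwrite(f"pics/{n}0.png",c["color"][:,:,::-1]);print(n,c["fx"],c["fy"],c["cx"],c["cy"],c["cam_to_world"],[k for k in c])
pickle.dump(d,open("d0.pkl","wb"))
E
```

```text
{'clock': 0.0, 'q': array([-1.40478113,  0.57656363,  0.02481741,  1.43788834, -0.01501257,
        1.12899064, -0.05651484]), 'qvel': array([ 4.47993860e-04,  1.38289775e-03,  7.44459773e-04, -1.62366714e-03,
        9.67108346e-05,  1.33220352e-03, -4.01735233e-05]), 'tau': array([ 1.12074144e-03, -7.65778399e+01,  2.25075066e+00, -2.85964733e+01,
        1.52342732e-02,  1.26433509e-02,  3.31329238e-05]), 'position': array([0.16674227, 0.65362522, 0.2304278 ]), 'tcp_rot': array([-3.91313988e-01, -3.11697842e+00,  2.60685571e-03]), 'wrist_force': array([-0.41490291,  0.62123564, -0.12735934]), 'ft_torque': array([ 0.04849513, -0.03144823, -0.02340108]), 'grip_force': 0.0, 'width': 0.08531298310514664}
scene 438.778314653039 438.778314653039 285.626745917248 212.4503335283815 [[-0.28955174 -0.63294538  0.7180111   1.10551486]
 [ 0.95692807 -0.17482929  0.23178305  0.17847859]
 [-0.02117664  0.75419816  0.65630533  0.59678997]
 [ 0.          0.          0.          1.        ]] ['color', 'fx', 'fy', 'cx', 'cy', 'cam_to_world']
top 501.77114956473207 501.77114956473207 275.58793776249587 206.93387377827378 [[-0.01286437  0.98760506 -0.15643131  0.36716746]
 [-0.99972079 -0.01580453 -0.01756589 -0.03264158]
 [-0.01982049  0.15616166  0.98753262  1.10808472]
 [ 0.          0.          0.          1.        ]] ['color', 'fx', 'fy', 'cx', 'cy', 'cam_to_world']
```

View pics/scene0.png

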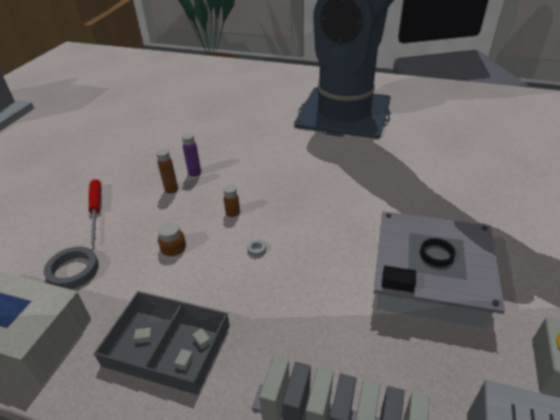

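View pics/top0.png

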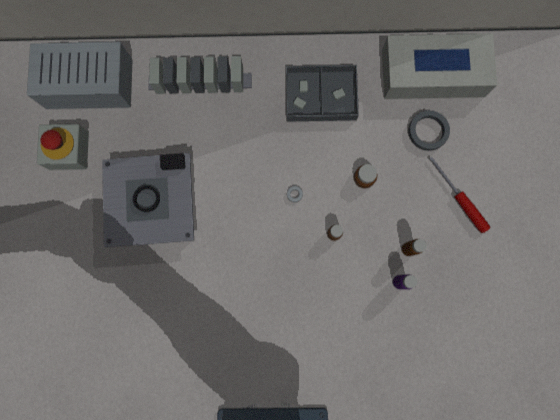

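The candidates are the amber vial (scene 167,172; top 411,247), the purple vial (scene 192,155), the short amber vial (scene 231,201) and the jar (scene 172,240). The tall amber vial with the white cap at scene (167,172) fits the description. I'll confirm that in an enlarged crop.

Run:
```python
import pickle,cv2,numpy as np
d=pickle.load(open("d0.pkl","rb"))
def crop(n,x,y,w,h,k):return cv2.resize(d[n]["color"][y:y+h,x:x+w,::-1],None,fx=k,fy=k,interpolation=cv2.INTER_CUBIC)
a=crop("scene",145,125,100,75,4) # 400x300
b=crop("top",380,220,50,75,4)
c=crop("top",112,165,50,75,4)
e=crop("scene",380,215,100,75,4)
f=crop("top",95,150,100,75,4)
cv2.imwrite("pics/crops.png",np.vstack([np.hstack([a,b,c]),np.hstack([e,f])]))
```

```text
(no output)
```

View pics/crops.png

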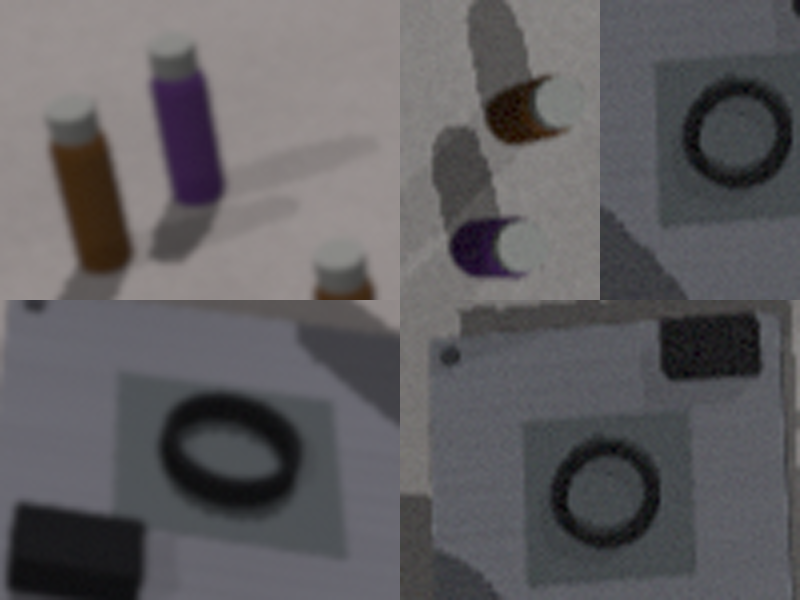

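The crop shows the amber tall vial with a white cap. Its cap-top centre is at scene ≈(162.9,151.2) and top ≈(419.4,245.2), and the purple one is beside it. The nest rim centre is at top ≈(145.9,197.9) and scene ≈(437.4,250.2).

```bash
cat > h.py <<'E'
import numpy as np
def at(c,u,v,z):
    M=c["cam_to_world"];r=M[:3,:3]@np.array([(u-c["cx"])/c["fx"],-(v-c["cy"])/c["fy"],-1]);o=M[:3,3]
    return o+r*(z-o[2])/r[2]
def px(c,p):
    M=c["cam_to_world"];q=M[:3,:3].T@(np.array(p)-M[:3,3]);return c["cx"]+c["fx"]*q[0]/-q[2],c["cy"]-c["fy"]*q[1]/-q[2]
E
python3 - <<'E'
import pickle
from h import *
d=pickle.load(open("d0.pkl","rb"))
for n,u,v,z in [("scene",162.9,151.2,.1),("top",419.4,245.2,.1),("scene",437.4,250.2,.074),("top",145.9,197.9,.074),("top",402,282,.05),("scene",231,189,.064),("top",336,231,.064),("scene",170,231,.05),("top",368,171,.05),("top",172,161,.082)]:
    print(n,u,v,at(d[n],u,v,z).round(4))
E
```

```text
scene 162.9 151.2 [ 0.4444 -0.2989  0.1   ]
top 419.4 245.2 [ 0.4448 -0.3012  0.1   ]
scene 437.4 250.2 [0.5575 0.2605 0.074 ]
top 145.9 197.9 [0.5546 0.2584 0.074 ]
top 402 282 [ 0.3728 -0.2742  0.05  ]
scene 231 189 [ 0.4838 -0.1345  0.064 ]
top 336 231 [ 0.4797 -0.1395  0.064 ]
scene 170 231 [ 0.6129 -0.2033  0.05  ]
top 368 171 [ 0.6099 -0.2137  0.05  ]
top 172 161 [0.6313 0.2029 0.082 ]
```

>>> jog_arm --pt "26 -26 6 0 0 0" --pt "52 -52 12 0 0 0" --pt "78 -78 18 0 0 0" --pt "104 -104 24 0 0 0" --pt "130 -131 30 0 0 0"

```text
clock: 0.52
position: [0.2977, 0.5216, 0.2612]
tcp_rot: [-0.391, -3.117, 0.001]
wrist_force: [0.6, 0.0, 0.9]
width: 0.0851
grip_force: 0.0
```

>>> jog_arm --pt "26 -26 6 0 0 0" --pt "52 -52 12 0 0 0" --pt "78 -78 18 0 0 0" --pt "104 -104 24 0 0 0" --pt "130 -131 30 0 0 0"

```text
clock: 0.93
position: [0.4277, 0.3906, 0.2914]
tcp_rot: [-0.391, -3.117, 0.0]
wrist_force: [0.2, -0.1, -0.9]
width: 0.0852
grip_force: 0.0
```

>>> jog_arm --pt "26 -26 0 0 0 0" --pt "52 -52 0 0 0 0" --pt "78 -78 0 0 0 0" --pt "104 -104 0 0 0 0" --pt "129 -132 0 0 0 0"

```text
clock: 1.35
position: [0.5567, 0.2589, 0.291]
tcp_rot: [-0.39, -3.117, 0.0]
wrist_force: [1.1, 0.0, -0.3]
width: 0.0854
grip_force: 0.0
```

Run:
```python
from plant import state,capture
import cv2,pickle
c=capture("wrist");s=state();print(s["clock"],s["position"],s["tcp_rot"],s["q"]);pickle.dump(c,open("w1.pkl","wb"))
cv2.imwrite("pics/w1.png",c["color"][:,:,::-1]);print(c["fx"],c["cx"],c["cy"],c["cam_to_world"])
from h import *
print(px(c,[.556,.2595,.074]))
```

```text
1.4 [0.56215041 0.2501325  0.29092599] [ 0.40495443  3.1117573  -0.00769051] [-0.57903713  0.44334532  0.12699413  1.51589837 -0.05210593  1.18571535
  0.86734593]
365.021425614731 277.35606182176167 203.30344945348426 [[ 2.47148207e-01 -9.15748057e-01 -3.16738472e-01  4.75659295e-01]
 [ 9.68977612e-01  2.33440571e-01  8.11657956e-02  2.80490910e-01]
 [-3.87809847e-04 -3.26972469e-01  9.45033785e-01  4.34972623e-01]
 [ 0.00000000e+00  0.00000000e+00  0.00000000e+00  1.00000000e+00]]
(np.float64(277.0154326223861), np.float64(164.09752975759494))
```

View pics/w1.png

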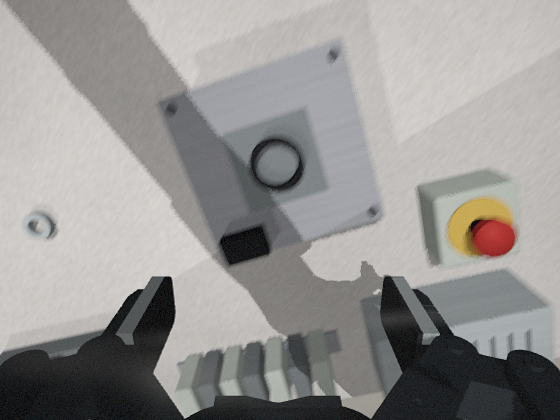

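The wrist view shows the nest rim at about (276.5,163), and I predicted (277,164), so the seat is confirmed at about (0.556, 0.260). Next I'll move over to the tall vial.

>>> jog_arm --pt "-7 -37 0 0 0 0" --pt "-15 -75 0 0 0 0" --pt "-22 -112 0 0 0 0" --pt "-30 -150 0 0 0 0" --pt "-37 -187 0 0 0 0"

```text
clock: 1.82
position: [0.5178, 0.0713, 0.291]
tcp_rot: [-0.391, -3.117, 0.0]
wrist_force: [0.8, -1.1, 0.4]
width: 0.0858
grip_force: 0.0
```

>>> jog_arm --pt "-7 -37 0 0 0 0" --pt "-15 -75 0 0 0 0" --pt "-22 -112 0 0 0 0" --pt "-30 -150 0 0 0 0" --pt "-37 -187 0 0 0 0"

```text
clock: 2.23
position: [0.4808, -0.1155, 0.2913]
tcp_rot: [-0.391, -3.117, -0.0]
wrist_force: [0.8, 0.5, -0.4]
width: 0.0855
grip_force: 0.0
```

>>> jog_arm --pt "-7 -37 -10 0 0 0" --pt "-15 -75 -20 0 0 0" --pt "-22 -112 -30 0 0 0" --pt "-30 -150 -40 0 0 0" --pt "-37 -175 -50 0 0 0"

```text
clock: 2.65
position: [0.4434, -0.2924, 0.2408]
tcp_rot: [-0.395, -3.116, 0.002]
wrist_force: [0.3, -0.8, -0.9]
width: 0.0855
grip_force: 0.0
```

>>> jog_arm --pt "0 -8 -5 0 0 0" --pt "0 -11 -5 0 0 0" --pt "0 -11 -5 0 0 0" --pt "0 -11 -5 0 0 0" --pt "0 -11 -5 0 0 0"

```text
clock: 3.07
position: [0.4458, -0.2984, 0.2367]
tcp_rot: [0.388, 3.117, 0.001]
wrist_force: [-0.1, -0.0, -0.6]
width: 0.0853
grip_force: 0.0
```

Run:
```python
from plant import state,capture
import cv2,pickle
c=capture("wrist");s=state();print(s["clock"],s["position"],s["tcp_rot"],s["q"],s["wrist_force"]);pickle.dump(c,open("w2.pkl","wb"))
cv2.imwrite("pics/w2.png",c["color"][:,:,::-1])
from h import *
print(px(c,[.4446,-.300,.1]),px(c,[.4446,-.300,0]))
```

```text
3.1167 [ 0.44570806 -0.29850357  0.23673697] [3.87563924e-01 3.11682143e+00 5.83425747e-04] [ 0.29522633  0.37714995  0.29483231  1.80393353 -0.13012526  0.9787718
  1.96661897] [-0.87563904  0.20369721  0.39969292]
(np.float64(273.9096665807316), np.float64(186.66953005663444)) (np.float64(274.71569372775394), np.float64(159.78006348974213))
```

View pics/w2.png

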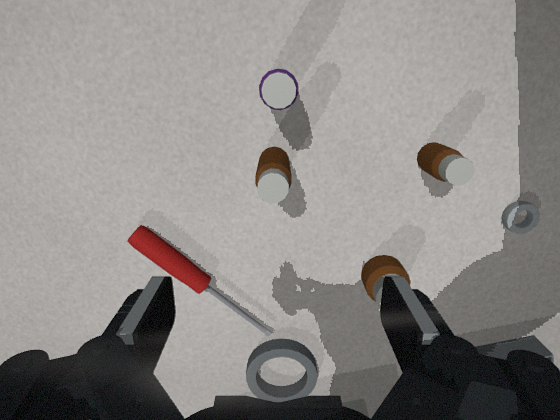

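The cap centre is at (273,186), against a prediction of (273.9,186.7), so the vial is at about (0.444, -0.301). Descending.

>>> jog_arm --pt "-1 -2 -35 0 0 0" --pt "-1 -2 -70 0 0 0" --pt "-1 -2 -100 0 0 0" --pt "-1 -2 -125 0 0 0" --pt "-1 -2 -140 0 0 0"

```text
clock: 3.53
position: [0.4436, -0.3001, 0.0942]
tcp_rot: [-0.388, -3.116, -0.002]
wrist_force: [0.7, 0.1, 0.6]
width: 0.0855
grip_force: 0.0
```

>>> jog_arm --pt "0 0 -20 0 0 0" --pt "0 0 -40 0 0 0" --pt "0 0 -55 0 0 0" --pt "0 0 -62 0 0 0" --pt "0 0 -62 0 0 0"

```text
clock: 3.95
position: [0.4438, -0.3008, 0.0333]
tcp_rot: [-0.389, -3.116, -0.002]
wrist_force: [-0.2, -0.9, 0.5]
width: 0.0858
grip_force: 0.0
```

Run:
```python
from plant import state,capture
import cv2,pickle
c=capture("wrist");s=state();print(s["clock"],s["position"],s["tcp_rot"],s["wrist_force"])
from h import *
print(px(c,[.444,-.3008,.1]))
cv2.imwrite("pics/w3.png",c["color"][:,:,::-1])
```

```text
4.0 [ 0.44410583 -0.30129883  0.03427347] [-3.89823093e-01 -3.11677064e+00 -7.29309712e-04] [-0.97744183  0.33969459  0.65855595]
(np.float64(274.53916548868364), np.float64(399.9196650999246))
```

View pics/w3.png

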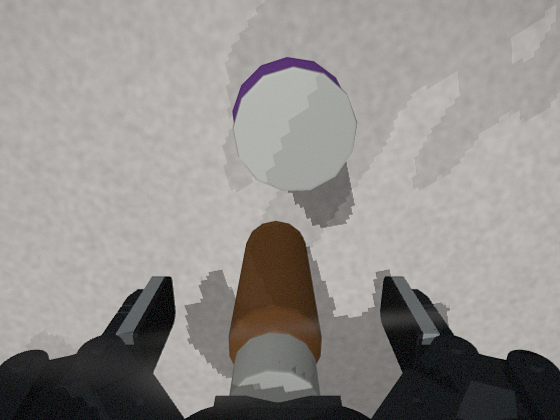

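The vial is centred between the fingers. The wrist camera shows the finger midpoint at about column 277 and the vial at 275. I'll close in small steps at the minimum force, since the glass limit is 15 N per finger.

>>> jog_arm --pt "0 0 0 0 0 0" --pt "0 0 0 0 0 0" --pt "0 0 0 0 0 0" --pt "0 0 0 0 0 0" --pt "0 0 0 0 0 0" --gripper -0.1 --force 20

```text
clock: 4.42
position: [0.4441, -0.3021, 0.0348]
tcp_rot: [0.391, 3.116, -0.001]
wrist_force: [-0.5, -0.6, -0.4]
width: 0.0384
grip_force: 0.0
```

>>> jog_arm --pt "0 0 0 0 0 0" --pt "0 0 0 0 0 0" --pt "0 0 0 0 0 0" --gripper -0.2

```text
clock: 4.67
position: [0.4439, -0.302, 0.0344]
tcp_rot: [0.391, 3.117, -0.0]
wrist_force: [-0.4, 0.0, 0.1]
width: 0.0342
grip_force: 0.0
```

>>> jog_arm --pt "0 1 0 0 0 0" --pt "0 1 0 0 0 0" --pt "0 1 0 0 0 0" --gripper -0.25

```text
clock: 4.92
position: [0.4438, -0.301, 0.0343]
tcp_rot: [-0.391, -3.117, 0.0]
wrist_force: [-0.4, 0.1, 0.7]
width: 0.0322
grip_force: 0.3
```

>>> jog_arm --pt "0 0 0 0 0 0" --pt "0 0 0 0 0 0" --gripper -0.27

```text
clock: 5.08
position: [0.4439, -0.301, 0.0343]
tcp_rot: [0.391, 3.117, -0.0]
wrist_force: [-0.2, -0.4, 0.9]
width: 0.0315
grip_force: 12.9
```

>>> jog_arm --pt "0 0 0 0 0 0" --pt "0 0 0 0 0 0" --gripper -0.26

```text
clock: 5.25
position: [0.4439, -0.301, 0.0343]
tcp_rot: [0.391, 3.117, -0.0]
wrist_force: [-0.7, 0.1, -0.1]
width: 0.0317
grip_force: 5.6
```

>>> jog_arm --pt "0 0 0 0 0 0" --pt "0 0 0 0 0 0" --pt "0 0 0 0 0 0" --gripper -0.262

```text
clock: 5.5
position: [0.4438, -0.301, 0.0343]
tcp_rot: [-0.391, -3.117, 0.0]
wrist_force: [-0.2, -0.5, 1.4]
width: 0.0318
grip_force: 5.6
```

>>> jog_arm --pt "0 0 3 0 0 0" --pt "0 0 8 0 0 0" --pt "0 0 15 0 0 0" --pt "0 0 20 0 0 0" --pt "0 0 22 0 0 0"

```text
clock: 5.92
position: [0.4443, -0.3012, 0.0575]
tcp_rot: [0.391, 3.116, -0.001]
wrist_force: [0.5, -0.0, -0.9]
width: 0.0312
grip_force: 5.5
```

>>> jog_arm --pt "0 0 10 0 0 0" --pt "0 0 30 0 0 0" --pt "0 0 55 0 0 0" --pt "0 0 78 0 0 0" --pt "0 0 100 0 0 0"

```text
clock: 6.33
position: [0.4437, -0.301, 0.1582]
tcp_rot: [0.392, 3.117, -0.0]
wrist_force: [0.1, 0.5, -0.8]
width: 0.0316
grip_force: 5.5
```

>>> jog_arm --pt "0 0 18 0 0 0" --pt "0 0 28 0 0 0" --pt "0 0 33 0 0 0" --pt "0 0 35 0 0 0" --pt "0 0 35 0 0 0"

```text
clock: 6.75
position: [0.4437, -0.3007, 0.1911]
tcp_rot: [-0.391, -3.117, -0.0]
wrist_force: [0.4, -0.2, -1.1]
width: 0.0313
grip_force: 5.5
```

Run:
```python
from plant import state,capture
import cv2,numpy as np
a=capture("wrist");b=capture("scene");s=state();print(s["clock"],s["position"],s["tcp_rot"],s["wrist_force"],s["grip_force"])
from h import *
p=s["position"];u,v=map(int,px(b,p));print(u,v)
y=max(0,v-70);x=max(0,u-90)
e=cv2.resize(b["color"][y:y+140,x:x+180],(540,420),interpolation=cv2.INTER_CUBIC)
cv2.imwrite("pics/w4.png",cv2.resize(np.hstack([a["color"][:,150:400],e]),None,fx=1,fy=1)[:,:,::-1])
```

```text
6.85 [ 0.44343635 -0.30059158  0.1903369 ] [-3.91137288e-01 -3.11559313e+00 -9.96255624e-04] [-0.74116742 -0.22711506 -1.28742885] 5.532643273472786
152 111
```

View pics/w4.png

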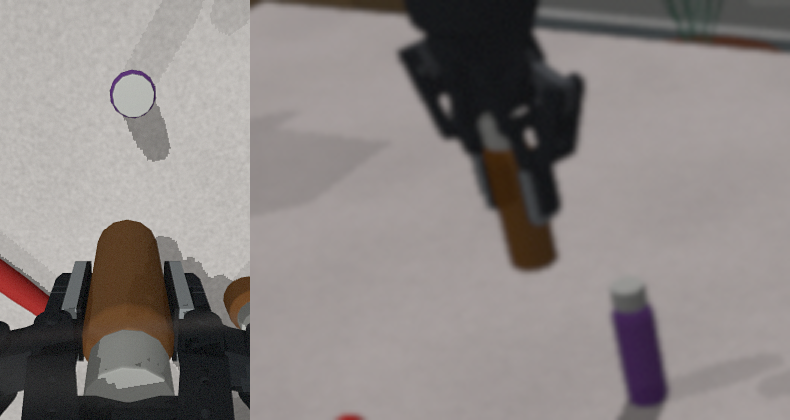

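The vial is held upright. Carrying it smoothly to the nest.

>>> jog_arm --pt "1.5 8 0 0 0 0" --pt "4 20 0 0 0 0" --pt "7.5 38 0 0 0 0" --pt "12 60 0 0 0 0" --pt "17 85 0 0 0 0"

```text
clock: 7.27
position: [0.4607, -0.2144, 0.1908]
tcp_rot: [-0.392, -3.116, -0.0]
wrist_force: [0.7, -0.0, -1.9]
width: 0.0317
grip_force: 5.5
```

>>> jog_arm --pt "5 25 0 0 0 0" --pt "10 50 0 0 0 0" --pt "15 75 0 0 0 0" --pt "20 100 0 0 0 0" --pt "25 125 0 0 0 0"

```text
clock: 7.68
position: [0.4856, -0.0883, 0.1909]
tcp_rot: [-0.39, -3.116, -0.001]
wrist_force: [0.2, -0.0, -0.8]
width: 0.0318
grip_force: 5.5
```

>>> jog_arm --pt "5 25 0 0 0 0" --pt "10 50 0 0 0 0" --pt "15 75 0 0 0 0" --pt "20 100 0 0 0 0" --pt "25 125 0 0 0 0"

```text
clock: 8.1
position: [0.5102, 0.0367, 0.1909]
tcp_rot: [-0.39, -3.116, -0.0]
wrist_force: [1.0, -0.1, -0.1]
width: 0.0314
grip_force: 5.5
```

>>> jog_arm --pt "5 25 0 0 0 0" --pt "10 50 0 0 0 0" --pt "15 75 0 0 0 0" --pt "20 100 0 0 0 0" --pt "25 125 0 0 0 0"

```text
clock: 8.52
position: [0.5349, 0.1617, 0.1908]
tcp_rot: [-0.389, -3.116, 0.0]
wrist_force: [0.1, 0.4, -0.5]
width: 0.0321
grip_force: 5.5
```

>>> jog_arm --pt "4.5 22 0 0 0 0" --pt "8.5 42 0 0 0 0" --pt "12 60 0 0 0 0" --pt "15 75 0 0 0 0" --pt "17.5 87 0 0 0 0"

```text
clock: 8.93
position: [0.5525, 0.2485, 0.1907]
tcp_rot: [-0.388, -3.116, 0.0]
wrist_force: [0.2, -1.3, -0.1]
width: 0.0314
grip_force: 5.5
```

>>> jog_arm --pt "1.5 7 0 0 0 0" --pt "2.5 12 0 0 0 0" --pt "2.5 13 0 0 0 0" --pt "2.5 13 0 0 0 0" --pt "2.5 13 0 0 0 0"

```text
clock: 9.35
position: [0.5559, 0.258, 0.1914]
tcp_rot: [0.393, 3.117, -0.001]
wrist_force: [-0.4, -0.1, -0.7]
width: 0.0319
grip_force: 5.5
```

>>> jog_arm --pt "0 1 -10 0 0 0" --pt "0 1 -28 0 0 0" --pt "0 1 -48 0 0 0" --pt "0 1 -60 0 0 0" --pt "0 1 -68 0 0 0"

```text
clock: 9.77
position: [0.555, 0.2591, 0.1212]
tcp_rot: [-0.392, -3.115, 0.002]
wrist_force: [-0.6, 0.1, -0.5]
width: 0.0316
grip_force: 5.5
```

>>> jog_arm --pt "0 0 -2 0 0 0" --pt "0 0 -2 0 0 0" --pt "0 0 -2 0 0 0" --pt "0 0 -2 0 0 0"

```text
clock: 10.1
position: [0.5564, 0.2602, 0.1221]
tcp_rot: [0.392, 3.116, 0.001]
wrist_force: [0.5, 1.2, -1.0]
width: 0.0319
grip_force: 5.5
```

Run:
```python
from plant import state,capture
import cv2,numpy as np
a=capture("wrist");b=capture("scene");t=capture("top");s=state();print(s["clock"],s["position"],s["tcp_rot"],s["wrist_force"],s["grip_force"])
from h import *
for n,c in(("w",a),("s",b),("t",t)):print(n,px(c,[.556,.2595,.074]),px(c,[s["position"][0],s["position"][1],.085]))
r=lambda c,x,y,w,h,k:cv2.resize(c["color"][y:y+h,x:x+w],None,fx=k,fy=k,interpolation=cv2.INTER_CUBIC)
cv2.imwrite("pics/w5.png",np.hstack([r(a,180,140,200,280,2),r(b,400,160,80,112,5)])[:,:,::-1])
```

```text
10.25 [0.55619256 0.26022376 0.1219515 ] [3.91201058e-01 3.11618956e+00 1.07056359e-03] [-0.43533333  0.45953607 -0.38009437] 5.528396721929312
w (np.float64(274.49384679257264), np.float64(231.59676977434293)) (np.float64(275.73584172908977), np.float64(239.73327626767565))
s (np.float64(436.82163560526817), np.float64(249.46191907634716)) (np.float64(438.6702217221144), np.float64(244.8894870512266))
t (np.float64(145.3799422366865), np.float64(197.24386303877876)) (np.float64(143.5785278050347), np.float64(196.2329362019039))
```

View pics/w5.png

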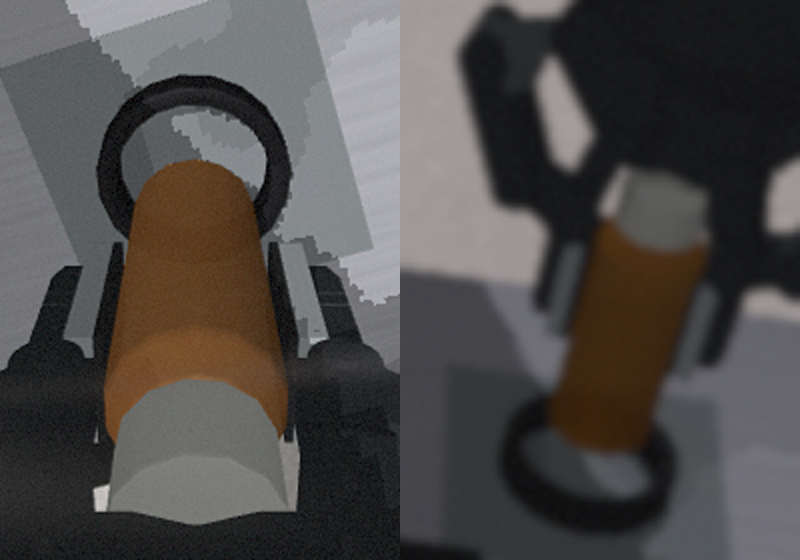

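Run:
```python
from plant import capture
from h import *
import numpy as np
a=capture("wrist")
th=np.linspace(0,2*np.pi,361)
for r,x,y,z,n in((.028,.556,.2595,.074,"outer"),(.022,.556,.2595,.074,"inner"),(.016,.5562,.2602,.087,"bottom")):
    P=np.array([px(a,[x+r*np.cos(t),y+r*np.sin(t),z]) for t in th]);Q=(P-[180,140])*2
    print(n,Q.min(0).round(),Q.max(0).round())
```

```text
outer [91. 90.] [287. 270.]
inner [112. 111.] [266. 253.]
bottom [132. 148.] [251. 256.]
```

Run:
```python
from plant import capture,state
from h import *
import numpy as np,cv2
b=capture("scene");print(state()["position"])
th=np.linspace(0,2*np.pi,361)
for r,x,y,z,n in((.028,.556,.2595,.074,"outer"),(.028,.556,.2595,.06,"outerfloor"),(.022,.556,.2595,.074,"inner"),(.016,.5562,.2602,.087,"bottom"),(.013,.5562,.2602,.187,"cap")):
    P=np.array([px(b,[x+r*np.cos(t),y+r*np.sin(t),z]) for t in th]);Q=(P-[400,160])*5+[400,0]
    print(n,Q.min(0).round(),Q.max(0).round())
a=capture("wrist")
for z in (.087,.09,.093):
  for x in (.5562,.559):
    P=np.array([px(a,[x+.016*np.cos(t),.2602+.016*np.sin(t),z]) for t in th]);Q=(P-[180,140])*2
    print(z,x,Q.min(0).round(),Q.max(0).round())
```

```text
[0.55604402 0.26016346 0.12173444]
outer [496. 388.] [674. 511.]
outerfloor [489. 417.] [664. 540.]
inner [515. 400.] [654. 497.]
bottom [543. 386.] [646. 456.]
cap [619. 152.] [712. 208.]
0.087 0.5562 [132. 149.] [251. 257.]
0.087 0.559 [135. 159.] [254. 266.]
0.09 0.5562 [131. 153.] [252. 263.]
0.09 0.559 [134. 163.] [254. 272.]
0.093 0.5562 [130. 157.] [253. 268.]
0.093 0.559 [133. 167.] [255. 277.]
```

Vial and nest line up within about 2 mm, and the clearance is 6 mm. I'll lower with a small correction, then feel for the floor.

>>> jog_arm --pt "-1.5 -0.5 -3 0 0 0" --pt "-1.5 -0.5 -8 0 0 0" --pt "-1.5 -0.5 -13 0 0 0" --pt "-1.5 -0.5 -17 0 0 0" --pt "-1.5 -0.5 -20 0 0 0"

```text
clock: 10.82
position: [0.554, 0.2594, 0.1004]
tcp_rot: [-0.391, -3.116, 0.001]
wrist_force: [0.2, -0.9, -0.8]
width: 0.0317
grip_force: 5.5
```

>>> jog_arm --pt "0 0 -1 0 0 0" --pt "0 0 -2 0 0 0" --pt "0 0 -3 0 0 0" --pt "0 0 -4 0 0 0" --pt "0 0 -4 0 0 0"

```text
clock: 11.23
position: [0.5544, 0.2596, 0.0972]
tcp_rot: [-0.391, -3.117, -0.0]
wrist_force: [-0.3, 0.3, -0.2]
width: 0.0317
grip_force: 5.5
```

>>> jog_arm --pt "0 0 -0.5 0 0 0" --pt "0 0 -1 0 0 0" --pt "0 0 -1.5 0 0 0" --pt "0 0 -1.5 0 0 0" --pt "0 0 -1.5 0 0 0"

```text
clock: 11.65
position: [0.5544, 0.2595, 0.0958]
tcp_rot: [-0.391, -3.117, 0.0]
wrist_force: [0.7, -0.6, -0.4]
width: 0.0315
grip_force: 5.5
```

>>> jog_arm --pt "0 0 -0.5 0 0 0" --pt "0 0 -1 0 0 0" --pt "0 0 -1 0 0 0"

```text
clock: 11.9
position: [0.5543, 0.2595, 0.0947]
tcp_rot: [-0.391, -3.117, 0.0]
wrist_force: [0.7, -0.5, -1.0]
width: 0.0317
grip_force: 5.5
```

>>> jog_arm --pt "0 0 -0.3 0 0 0" --pt "0 0 -0.5 0 0 0" --pt "0 0 -0.5 0 0 0"

```text
clock: 12.15
position: [0.5544, 0.2595, 0.0943]
tcp_rot: [0.391, 3.117, -0.0]
wrist_force: [0.0, -0.0, -0.5]
width: 0.0317
grip_force: 5.1
```

>>> jog_arm --pt "0 0 -0.3 0 0 0" --pt "0 0 -0.4 0 0 0" --pt "0 0 -0.4 0 0 0"

```text
clock: 12.4
position: [0.5544, 0.2593, 0.0941]
tcp_rot: [0.392, 3.117, -0.0]
wrist_force: [-1.3, -0.8, 4.1]
width: 0.0318
grip_force: 4.5
```

The wrist shows +4 N upward, so the vial is resting on the nest floor. Releasing in small steps.

>>> jog_arm --pt "0 0 0 0 0 0" --pt "0 0 0 0 0 0" --pt "0 0 0 0 0 0" --gripper -0.245

```text
clock: 12.65
position: [0.5544, 0.2596, 0.0938]
tcp_rot: [-0.391, -3.117, 0.0]
wrist_force: [-0.2, -0.5, -0.5]
width: 0.0322
grip_force: 0.2
```

>>> jog_arm --pt "0 0 0 0 0 0" --pt "0 0 0 0 0 0" --pt "0 0 0 0 0 0" --gripper -0.2

```text
clock: 12.9
position: [0.5543, 0.2597, 0.0938]
tcp_rot: [-0.391, -3.117, -0.0]
wrist_force: [0.5, 0.7, -0.2]
width: 0.0341
grip_force: 0.0
```

>>> jog_arm --pt "0 0 0 0 0 0" --pt "0 0 0 0 0 0" --pt "0 0 0 0 0 0" --pt "0 0 0 0 0 0" --pt "0 0 0 0 0 0" --gripper 0.8

```text
clock: 13.32
position: [0.5544, 0.2596, 0.0939]
tcp_rot: [0.391, 3.117, 0.0]
wrist_force: [1.1, 1.0, -0.2]
width: 0.0767
grip_force: 0.0
```

Run:
```python
from plant import state,capture
import cv2,numpy as np
a=capture("wrist");b=capture("scene");s=state();print(s["clock"],s["position"],s["wrist_force"],s["width"])
r=lambda c,x,y,w,h,k:cv2.resize(c["color"][y:y+h,x:x+w],None,fx=k,fy=k,interpolation=cv2.INTER_CUBIC)
cv2.imwrite("pics/w6.png",np.hstack([r(a,130,140,280,280,1.5),r(b,390,170,90,105,4)])[:,:,::-1])
```

```text
13.4167 [0.55436092 0.25954863 0.09391242] [ 1.00491402 -0.79786628  0.51420957] 0.07695652215167988
```

View pics/w6.png

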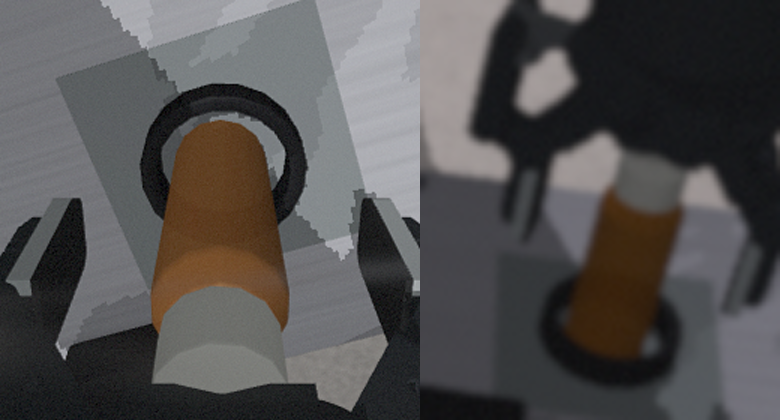

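The vial stands inside the collar and the fingers are clear on both sides. Backing straight up.

>>> jog_arm --pt "0 0 8 0 0 0" --pt "0 0 22 0 0 0" --pt "0 0 42 0 0 0" --pt "0 0 65 0 0 0" --pt "0 0 90 0 0 0"

```text
clock: 13.83
position: [0.554, 0.2593, 0.185]
tcp_rot: [-0.391, -3.116, 0.001]
wrist_force: [-0.6, 0.0, 0.1]
width: 0.0773
grip_force: 0.0
```

>>> jog_arm --pt "0 0 25 0 0 0" --pt "0 0 45 0 0 0" --pt "0 0 55 0 0 0" --pt "0 0 60 0 0 0" --pt "0 0 60 0 0 0"

```text
clock: 14.25
position: [0.5545, 0.2597, 0.2447]
tcp_rot: [0.391, 3.116, 0.001]
wrist_force: [0.7, 0.2, -0.6]
width: 0.0766
grip_force: 0.0
```

Run:
```python
from plant import state,capture
import cv2
c=capture("scene");s=state();print(s["clock"],s["position"],s["wrist_force"])
cv2.imwrite("pics/s7.png",c["color"][:,:,::-1])
```

```text
14.3 [0.55410906 0.2595158  0.24350221] [-0.69022527  0.23737147 -0.58353862]
```

View pics/s7.png

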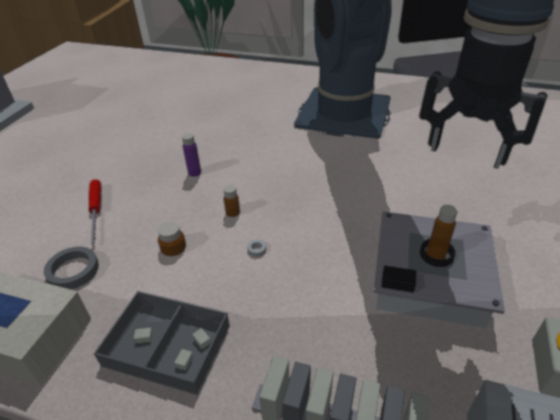

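The vial stands upright in the nest at (441,235). The short vial (231,201) and the jar (172,240) haven't moved, and the gripper is clear.

```bash
python3 -c "
from plant import close_job
print(close_job())"
```

```text
the job is handed in; nothing more can be done
None
```

The tall amber vial stands upright and released in the nest, with a highest grip reading of 12.9 N per finger and about 4 N upward on the wrist at set-down; the short vial and jar are where they were, and I handed the job in at about 14 s.

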